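# Bar the reject-bolt drawer with the index plunger

### The job

Push the half-open drawer of rejected bolts fully shut, then bar it: pull up the spring plunger on the blue tube section, slide the section one hole along its rail towards the drawer (to the robot's right) and let the pin drop fully into that next hole. Finish with the gripper still closed on the plunger's black knob, holding the pin engaged; do not let go. Leave the bolt, the two copper washers and the red thread checker on the wood where they are.

Things in the scene. Friction and masses are not known exactly. Their poses are not given: they have to be found in the camera images.
- riser: fixed beech bench riser, 280 (x) x 420 (y) x 110 mm high, 30 mm thick top; origin: centre of its underside, on the table; its front (local x = -140 mm) faces the robot. On top, 55 mm behind the front and parallel to its y, lies an index rail 28 mm wide, its top 135 mm over the table, with four square holes at local y = +135, +85 (start), +35 (next) and -15 mm
- drawer (a joint): opening of the shallow drawer under the beech top, m: 0 = fully shut, positive = pulled out towards the riser's -x (up to 0.15). It starts 0.06 to 0.10 open; light, about 2 N of friction, does not spring back
- drawer_face (a point): clear spot on the outer face of the drawer's front, 70 mm right (riser -y) of the middle of the brass pull, 16 mm under the panel's top edge; moves with the drawer. The panel spans local y -190 to +60 mm, 18 to 78 mm over the table; shut, it is 6 mm proud of the riser's front. The pull is a 50 mm bar, 25 mm out from the panel
- sleeve (a joint): travel of the blue tube section along the rail, m: 0 = start hole, grows to the robot's right (riser -y); 0.05 = next hole, 0.10 = the one beyond; stops at -0.06 and 0.11. About 2 N of friction. The pin has 1.5 mm of play either way in a hole
- tongue_tip (a point): lower end of the tube section's tongue, a 24 mm wide, 6 mm thick blue plate that hangs down in front of the riser; it moves with the section. With the section at the next hole it stands before the shut drawer and bars it; while the drawer is open its side blocks the tongue
- plunger (a joint): lift of the spring plunger on the tube section, m: 0 = pin fully home in a hole (8 mm deep), above 0.008 = pin clear of the rail, 0.014 = fully pulled. The spring pushes it down with 4.5 N when home and 8.7 N fully pulled; on the rail between holes the pin rests at 0.008 and drops into a hole by itself
- knob: the plunger's black upright knob with a red top dot, a cylinder 24 mm across and 30 mm high; with the pin home it spans 160 to 190 mm over the table, 14 mm above the tube section's flat top (44 x 40 mm). Moves with the section and the plunger; refer to point knob_grip
- knob_grip (a point): centre of the black knob, on the pin's axis, half way up it: 175 mm over the table with the pin home
- next_hole (a point): centre of the mouth of the next hole, on top of the rail, 135 mm over the table: the pin's axis must come here
- bolt: tarnished bolt standing on its hexagon head, 27 mm wide, 61 mm high, on the beech top behind the rail; origin under the head; leave alone
- washer_a: copper crush washer, 28 mm across, 4 mm thick, flat on the beech top; leave alone
- washer_b: the other copper crush washer, the same; leave alone
- checker: red anodized thread checker, block 30 x 80 x 14 mm, flat on the beech top; leave alone

How it is judged:
On the way, in this order (a step that is already met when the one before it is completed fails the run):
1. the drawer is pushed fully shut (within 4 mm) (value of joint drawer below 0.004 m), for 0.2 s.
2. the plunger is pulled by the gripper until its pin is clear of the start hole (value of joint plunger above 0.0075 m and value of joint sleeve below 0.03 m and contact force between the fingers and knob above 1 N), for 0.05 s.
At the end, for the whole second after the job is handed in: the drawer is shut within 4 mm, the tube section is at the next hole (within 4 mm), the pin is home in it (lift under 2 mm), and the gripper is still closed on the knob (over 1.5 N on it, the gripping point within 30 mm of the knob's centre) (value of joint drawer below 0.004 m and value of joint sleeve between 0.046 and 0.054 m and value of joint plunger below 0.002 m and contact force between the fingers and knob above 1.5 N and distance between the grasp point and knob_grip below 0.03 m); the arm keeps its last pose, push and grip.
It fails at once if the bolt, a washer or the thread checker is shifted by more than 15 mm (distance of any of bolt, washer_a, washer_b, checker from where it was at the start of the episode above 0.015 m).
It also fails if it takes over 48 s, if anything falls off the work surface, if the arm or the gripper's body presses on something with over 40 N, if the wrist force passes 120 N, or if a joint passes its speed limit or range.

### The arm

A 6-joint arm with a two-finger parallel gripper is mounted at the origin on the work surface. World frame = base frame: x ahead of the robot, y to its left, z up, the work surface at z = 0. Lengths are in m, angles in rad, forces in N, time in s.
With the tool pointing down it reaches from about 0.325 to 0.775 m from the base axis. Payload 9.3 kg.
Tool frame: the origin (TCP) lies midway between the tips of the shut fingers; the grasp point (between the pads) lies r.grip_point_offset behind it (r.grip_point_offset is the distance from the TCP to the grasp point, in m); z points along the fingers, y is the direction in which the jaws open and shut (so a half turn about z gives the same grasp; the last joint's range is limited). The gripper opens to 85 mm and grips with 20 to 120 N. Pads are 22 mm wide; open, the fingers measure 114 mm over their backs; the gripper's body (76 mm by 85 mm) begins 54 mm behind the grasp point. The pads swing forward as they close: fully open they stand 13 mm farther back than shut.
Start: joints at [1.116, 0.259, 0.021, 1.334, 0, 1.418], TCP at [0.163, 0.525, 0.231] pointing down, gripper open.
Joint ranges: [-3.04, 3.04], [-0.91, 1.82], [-1.04, 1.36], [-1.92, 1.95], [-1.52, 1.45], [-3.14, 3.14]. Speed limits (rad/s): [2.22, 2.22, 2.79, 3.14, 3.14, 3.14].

### API

Orientations are given as a 3x3 rotation matrix whose columns are the frame's x, y, z axes.
In Python, from workcell import r gives the robot as it stands.
- The arm moves only by the tool carry_out, never from a script. Its argument "targets" is one flat list of numbers, 5 for each row, row after row: the closure in counts, from 0 (fully open) to 255 (shut), then the shift along the tool's x, y, z in m, then the turn about the tool's z in rad. In form: [jaw, tx, ty, tz, spin, jaw, tx, ty, tz, spin, ...]. A call has 1 to 5 rows; each row is the pose to reach, as a shift and turn from the pose measured when the call began, along the tool's axes at that moment; what a row does not reach only later rows make up. A row lasts 1/8 s, in which the tool goes at most 62.5 mm and 10.7 degrees, less where a joint would pass 70% of its speed; a pose out of reach is approached as far as the arm can. A call with a gripper value outside its range is refused whole. The fingers move at their own pace and stop on an object; the grip force is fixed at half the most. Time passes only in rows, so rows that repeat a pose let the fingers close. It gives the time, the measured TCP pose, the force and the opening at its end, in the units of the state.
- r.sense(): the state, without advancing time (a new reading comes with each control period).
- r.grab_frame(name): name is "scene" or "top" or "wrist"; returns (picture, depth): 480x640x3 uint8, red, green, blue; 480x640 float32, m along the optical axis (not along the pixel's ray), 0 where there is no reading.
- r.camera_model(name): a dict with "fx", "fy", "cx", "cy" (pixels), "R" (3x3) and "t" (3): a world point X has camera coordinates R X + t; the wrist camera has in their place "hand_eye" (4x4, takes a point from camera to tool coordinates, whose origin is the TCP and whose axes are the flange's). Camera axes: x right, y down, z forward; pixel columns grow to the right and rows downward; lengths in m; the calibration is good to about 2 mm. A picture is of the moment at which its call begins: read the wrist's pose just before it. camera_model takes no time and is no camera call.
- r.hand_in(): hands the job in, once; it reports no verdict.
The state is a dict: "time": time; "q": joint angles; "joint_velocities": joint speeds; "effort": joint torques, N m; "tool_pos": TCP position; "eef_rot": TCP orientation; "wrist_force": force on the tool from outside, world axes, zero at the start; "ft_torque": the same for the moment, N m; "finger_gap": finger opening in m.
Only numpy, scipy, OpenCV 4.12 (cv2) and the standard library are available. Lean on these libraries where they do the work, as an engineer would, in place of code of your own. Each camera call takes 0.05 s, during which the arm holds its last target. There are 200 camera calls.

## Working session

There is one attempt and no reset: what is moved stays moved. The work goes in short steps, Python scripts to look and compute and a tool call to move; the robot and the scene stay as the last step left them, time stands still between calls to the robot, and variables do not carry over. Pictures are saved under pics/ and viewed, about 8 in all and at most 12, crops included, and the job is handed in when it is done.

Besides the shell and the picture viewer there is one more tool, called as name(argument=value, ...) on one line, values as JSON. carry_out: Moves the arm, as the interface text tells. Its arguments: {"type":"object","properties":{"targets":{"type":"array"}},"required":["targets"]}

```bash
mkdir -p pics; ls; cat > h.py <<'E'
import numpy as np, cv2
from workcell import r
def grab(n):
    s=r.sense(); im,d=r.grab_frame(n); return s,im,d
def save(n,im): cv2.imwrite('pics/'+n,cv2.cvtColor(im,cv2.COLOR_RGB2BGR))
def world(n,u,v,z,s=None):
    c=r.camera_model(n); p=np.array([(u-c['cx'])/c['fx']*z,(v-c['cy'])/c['fy']*z,z])
    if 'R' in c: return np.array(c['R']).T@(p-np.array(c['t']))
    H=np.array(c['hand_eye']); p=H[:3,:3]@p+H[:3,3]
    return np.array(s['eef_rot'])@p+np.array(s['tool_pos'])
E
python3 - <<'E'
from h import *
s,im,d=grab('top'); save('top.png',im); np.save('top.npy',d)
s,im,d=grab('scene'); save('scene.png',im); np.save('scene.npy',d)
print(s, r.grip_point_offset); print(r.camera_model('top'))
E
```

```text
pics
{'time': 0.05, 'q': array([1.11638897e+00, 2.59175597e-01, 2.07348224e-02, 1.33367353e+00,
       2.73196383e-05, 1.41821029e+00]), 'joint_velocities': array([-0.00081898, -0.00141772, -0.00060828, -0.0001694 ,  0.00186076,
        0.00038157]), 'effort': array([ 3.59907070e-03, -5.57245731e+01,  3.45452178e+01,  1.16563146e-02,
       -3.09771840e-04,  1.40238762e-05]), 'tool_pos': array([0.16335663, 0.52488443, 0.23066457]), 'eef_rot': array([[-9.54796596e-01,  2.97259310e-01, -6.03046400e-04],
       [ 2.97259835e-01,  9.54795903e-01, -1.17223825e-03],
       [ 2.27327497e-04, -1.29851057e-03, -9.99999131e-01]]), 'wrist_force': array([ 0.33277597,  0.19925379, -0.01622666]), 'ft_torque': array([ 0.02390683,  0.0302261 , -0.00755374]), 'finger_gap': 0.08520750219807573} 0.0187
{'fx': 510.49882637571767, 'fy': 510.49882637571767, 'cx': 318.45365106705157, 'cy': 234.69776454037114, 'R': array([[ 0.01228368, -0.99983784,  0.01316857],
       [-0.99064921, -0.01395829, -0.13571775],
       [ 0.13587955, -0.01137832, -0.99066002]]), 't': array([-0.01085855,  0.68021366,  0.73609638])}
```

View pics/top.png

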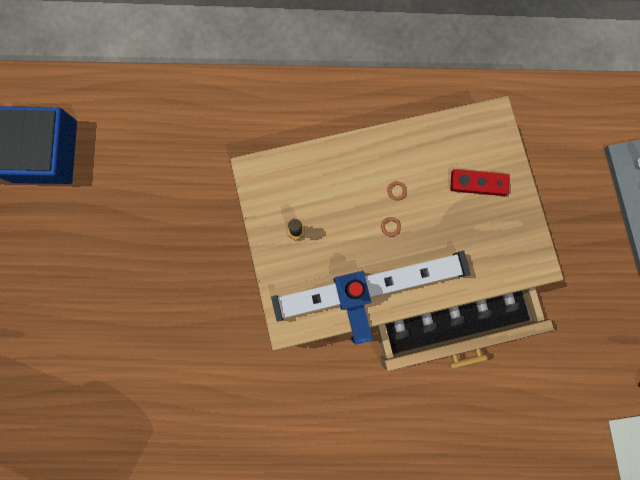

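View pics/scene.png

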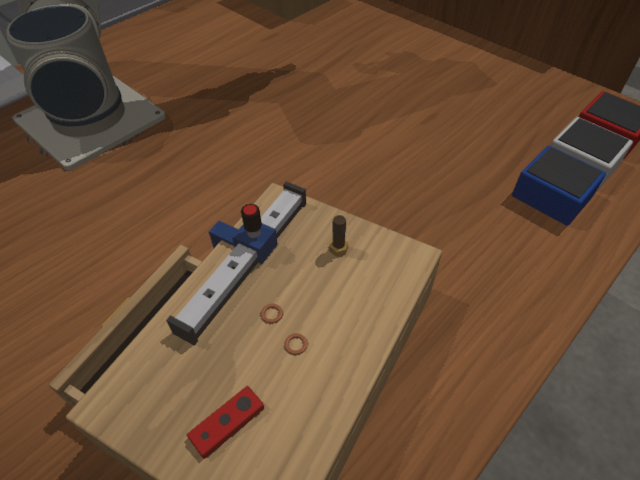

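The top view shows the riser corners at (232,158), (509,97), (563,280) and (273,349), the knob dot at (355,289), holes at (317,299), (389,281) and (424,272), and the drawer's front edge from (387,369) to (552,328).

```bash
cat >> h.py <<'E'
def plane(n,u,v,h,s=None):
    a=world(n,u,v,0.1,s); b=world(n,u,v,1.0,s); return a+(b-a)*(h-a[2])/(b[2]-a[2])
E
python3 - <<'E'
from h import *
d=np.load('top.npy')
for nm,u,v,h in [('c--+',232,158,.11),('',509,97,.11),('',563,280,.11),('',273,349,.11),('dot',355,289,.19),('h0',317,299,.135),('h2',389,281,.135),('h3',424,272,.135),('dfl',387,369,.078),('dfr',552,328,.078),('pullL',453,365,.05),('pullR',487,359,.05),('tong',361,341,.11)]:
    p=plane('top',u,v,h); print(nm,p.round(4),'depth->',world('top',u,v,d[v,u]).round(4))
L=np.array([plane('top',*x,.11)[:2] for x in [(232,158),(509,97),(563,280),(273,349)]])
M=np.array([[.14,.21],[.14,-.21],[-.14,-.21],[-.14,.21]])
c=L.mean(0); U,S,V=np.linalg.svd((M).T@(L-c)); R=(U@V).T
print('centre',c,'yaw',np.degrees(np.arctan2(R[1,0],R[0,0])),(R@M.T).T+c-L)
for nm,x,y in [('start',-.085,.085),('next',-.085,.035),('face shut',-.146,-.135)]: print(nm,R@[x,y]+c)
print(r.camera_model('wrist'))
E
```

```text
c--+ [0.7808 0.1241 0.11  ] depth-> [0.781  0.1242 0.1093]
 [ 0.8796 -0.2785  0.11  ] depth-> [ 0.9265 -0.3222  0.001 ]
 [ 0.6124 -0.3441  0.11  ] depth-> [ 0.6183 -0.3975  0.0017]
 [0.5134 0.0589 0.11  ] depth-> [0.5133 0.059  0.1089]
dot [ 0.5937 -0.0461  0.19  ] depth-> [ 0.5937 -0.0461  0.1904]
h0 [0.5815 0.     0.135 ] depth-> [ 5.817e-01 -1.000e-04  1.209e-01]
h2 [ 0.6067 -0.0964  0.135 ] depth-> [ 0.6073 -0.0984  0.122 ]
h3 [ 0.6194 -0.1438  0.135 ] depth-> [ 0.6204 -0.1471  0.1201]
dfl [ 0.4846 -0.1014  0.078 ] depth-> [ 0.4846 -0.1014  0.0776]
dfr [ 0.5448 -0.3402  0.078 ] depth-> [ 0.5449 -0.3399  0.0787]
pullL [ 0.4881 -0.2033  0.05  ] depth-> [ 0.4881 -0.2031  0.0507]
pullR [ 0.4973 -0.2541  0.05  ] depth-> [ 0.4971 -0.2546  0.0484]
tong [ 0.5255 -0.0612  0.11  ] depth-> [ 0.526  -0.0605  0.1173]
centre [ 0.69656449 -0.10989779] yaw 13.784814694133642 [[ 0.0016939   0.00327877]
 [ 0.00292225 -0.00196687]
 [-0.00179573 -0.00311212]
 [-0.00282042  0.00180022]]
start [ 0.59375924 -0.04759947]
next [ 0.60567305 -0.09615935]
face shut [ 0.58693693 -0.27579776]
{'fx': 360.3707806988161, 'fy': 360.3707806988161, 'cx': 318.2102284789243, 'cy': 240.97485044730647, 'hand_eye': array([[ 1.04573827e-03, -9.63089922e-01, -2.69177839e-01,
         6.90420525e-02],
       [ 9.99999389e-01,  9.10665088e-04,  6.26668452e-04,
        -1.79982006e-04],
       [-3.58407211e-04, -2.69178329e-01,  9.63090286e-01,
        -1.43822321e-01],
       [ 0.00000000e+00,  0.00000000e+00,  0.00000000e+00,
         1.00000000e+00]])}
```

carry_out(targets=[255, -0.043, -0.038, 0, -0.11, 255, -0.086, -0.077, 0, -0.22, 255, -0.129, -0.115, 0, -0.33, 255, -0.172, -0.153, 0, -0.44, 255, -0.215, -0.192, 0, -0.55])

```text
time: 0.72
tool_pos: [0.3121, 0.2761, 0.2308]
eef_rot: [[-0.968, -0.25, -0.001], [-0.25, 0.968, -0.001], [0.001, -0.001, -1.0]]
wrist_force: [1.9, 1.3, -0.0]
finger_gap: -0.0
```

carry_out(targets=[255, -0.014, -0.058, 0, 0, 255, -0.028, -0.117, 0, 0, 255, -0.041, -0.175, 0, 0, 255, -0.04, -0.233, 0, 0, 255, -0.037, -0.29, 0, 0])

```text
time: 1.35
tool_pos: [0.4204, 0.0025, 0.2308]
eef_rot: [[-0.968, -0.249, -0.001], [-0.249, 0.968, -0.001], [0.001, -0.001, -1.0]]
wrist_force: [1.0, 0.4, 0.1]
finger_gap: -0.0
```

carry_out(targets=[255, 0.002, -0.055, 0, 0, 255, 0.005, -0.11, 0, 0, 255, 0.008, -0.165, 0, 0, 255, 0.012, -0.22, 0, 0, 255, 0.016, -0.275, 0, 0])

```text
time: 1.98
tool_pos: [0.4734, -0.2696, 0.2308]
eef_rot: [[-0.968, -0.249, -0.001], [-0.249, 0.968, -0.001], [0.001, -0.0, -1.0]]
wrist_force: [0.3, 1.1, 1.0]
finger_gap: 0.0001
```

carry_out(targets=[255, 0, -0.035, 0.02, 0, 255, 0, -0.035, 0.07, 0, 255, 0, -0.035, 0.12, 0, 255, 0, -0.035, 0.169, 0, 255, 0, -0.035, 0.169, 0])

```text
time: 2.6
tool_pos: [0.48, -0.302, 0.0587]
eef_rot: [[-0.968, -0.249, -0.007], [-0.249, 0.968, 0.004], [0.005, 0.006, -1.0]]
wrist_force: [-0.4, -0.8, 0.4]
finger_gap: 0.0001
```

```bash
python3 - <<'E'
from h import *
s,im,d=grab('top'); save('top2.png',im[220:460,240:600].repeat(2,0).repeat(2,1)); print(s['tool_pos'],s['wrist_force'])
E
```

```text
[ 0.48003865 -0.30204086  0.05867481] [-0.37189867 -0.76287955  0.35757388]
```

View pics/top2.png

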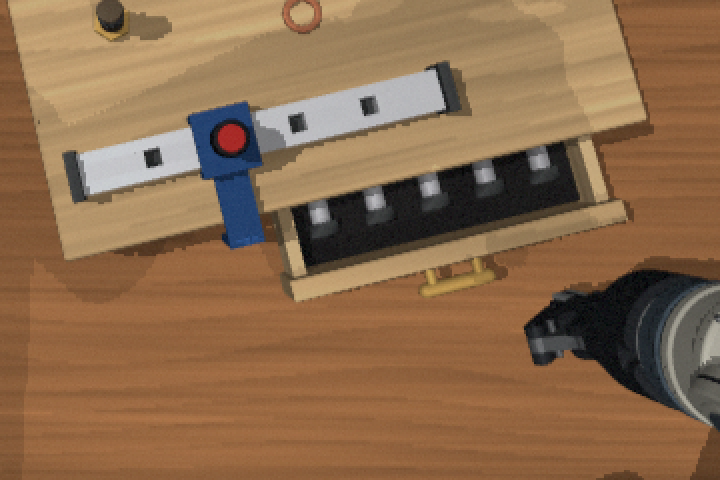

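The crop shows the fingers, at about (550,335), clear in front of the drawer's right part and right of the pull at (458,283). Now I push.

carry_out(targets=[255, -0.015, 0, 0, 0, 255, -0.03, 0, 0, 0, 255, -0.04, 0, 0, 0, 255, -0.05, 0, 0, 0, 255, -0.06, 0, 0, 0])

```text
time: 3.28
tool_pos: [0.5401, -0.288, 0.0613]
eef_rot: [[-0.968, -0.249, -0.003], [-0.249, 0.968, 0.001], [0.003, 0.002, -1.0]]
wrist_force: [-2.0, -1.0, 2.3]
finger_gap: -0.0002
```

carry_out(targets=[255, -0.008, 0, 0, 0, 255, -0.016, 0, 0, 0, 255, -0.024, 0, 0, 0, 255, -0.03, 0, 0, 0, 255, -0.034, 0, 0, 0])

```text
time: 3.9
tool_pos: [0.5733, -0.2794, 0.061]
eef_rot: [[-0.968, -0.249, -0.004], [-0.249, 0.968, 0.001], [0.003, 0.002, -1.0]]
wrist_force: [-1.3, -0.7, 1.4]
finger_gap: -0.0001
```

carry_out(targets=[255, -0.002, 0, 0, 0, 255, -0.004, 0, 0, 0, 255, -0.006, 0, 0, 0, 255, -0.006, 0, 0, 0])

```text
time: 4.4
tool_pos: [0.5784, -0.2781, 0.061]
eef_rot: [[-0.969, -0.249, -0.005], [-0.249, 0.969, 0.001], [0.005, 0.002, -1.0]]
wrist_force: [-4.9, -1.8, 1.9]
finger_gap: 0.0002
```

carry_out(targets=[255, -0.002, 0, 0, 0, 255, -0.003, 0, 0, 0, 255, -0.004, 0, 0, 0, 255, -0.004, 0, 0, 0])

```text
time: 4.9
tool_pos: [0.5785, -0.2781, 0.061]
eef_rot: [[-0.969, -0.247, -0.012], [-0.247, 0.969, -0.001], [0.012, 0.002, -1.0]]
wrist_force: [-21.1, -5.5, 9.3]
finger_gap: 0.0001
```

carry_out(targets=[255, 0.02, 0, 0, 0, 255, 0.06, 0, -0.01, 0, 255, 0.07, 0, -0.06, 0, 0, 0.07, 0, -0.12, 0, 0, 0.07, 0, -0.18, 0])

```text
time: 5.52
tool_pos: [0.5126, -0.295, 0.2439]
eef_rot: [[-0.969, -0.247, -0.012], [-0.247, 0.969, -0.0], [0.011, 0.002, -1.0]]
wrist_force: [0.6, -1.2, -0.0]
finger_gap: 0.0358
```

```bash
python3 - <<'E'
from h import *
s,im,d=grab('top'); save('top3.png',im[220:460,240:600].repeat(2,0).repeat(2,1)); print(s['tool_pos'],s['eef_rot'],s['finger_gap'])
E
```

```text
[ 0.51259767 -0.29498334  0.24393004] [[-9.69066788e-01 -2.46526635e-01 -1.15835120e-02]
 [-2.46539012e-01  9.69132797e-01 -3.69368980e-04]
 [ 1.13170206e-02  2.49784439e-03 -9.99932841e-01]] 0.03578106565868051
```

View pics/top3.png

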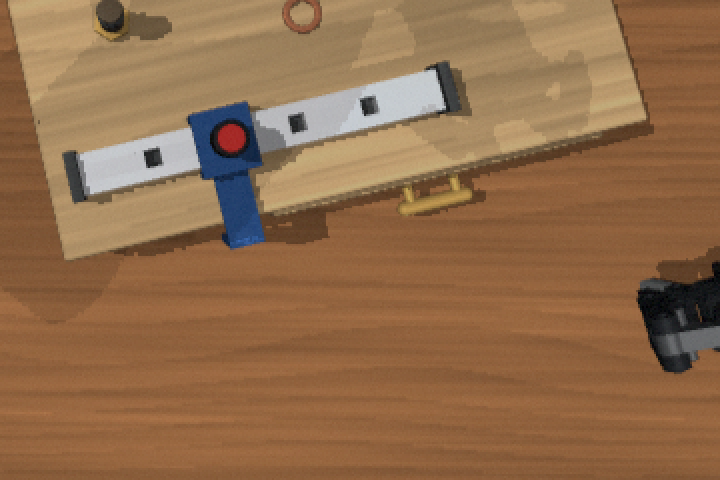

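The drawer looks shut flush, and the tube section is still at the start hole. Next I move above the knob.

carry_out(targets=[0, -0.028, 0.044, 0, 0, 0, -0.056, 0.088, 0, 0, 0, -0.084, 0.132, 0, 0, 0, -0.112, 0.176, 0, 0, 0, -0.14, 0.22, 0, 0])

```text
time: 6.2
tool_pos: [0.596, -0.0464, 0.2504]
eef_rot: [[-0.969, -0.247, -0.003], [-0.247, 0.969, -0.006], [0.004, -0.006, -1.0]]
wrist_force: [-0.7, -0.6, -0.9]
finger_gap: 0.0855
```

carry_out(targets=[0, 0, 0, 0, 0])

```text
time: 6.32
tool_pos: [0.5967, -0.0429, 0.2502]
eef_rot: [[-0.968, -0.251, -0.002], [-0.251, 0.968, -0.005], [0.004, -0.005, -1.0]]
wrist_force: [-1.0, -0.2, -0.2]
finger_gap: 0.0857
```

```bash
python3 - <<'E'
from h import *
s,im,d=grab('wrist'); save('w1.png',im); np.save('w1.npy',d); print(s['tool_pos'],s['eef_rot'],s['finger_gap'],s['q'])
E
```

```text
[ 0.59666608 -0.0429195   0.25015547] [[-0.96798175 -0.25100845 -0.0024665 ]
 [-0.25099261  0.96797386 -0.00541349]
 [ 0.00374634 -0.00462109 -0.99998231]] 0.08567969522187927 [-0.20912942  0.34001477  0.1859269   1.41799736 -0.00580764 -0.46284171]
```

View pics/w1.png

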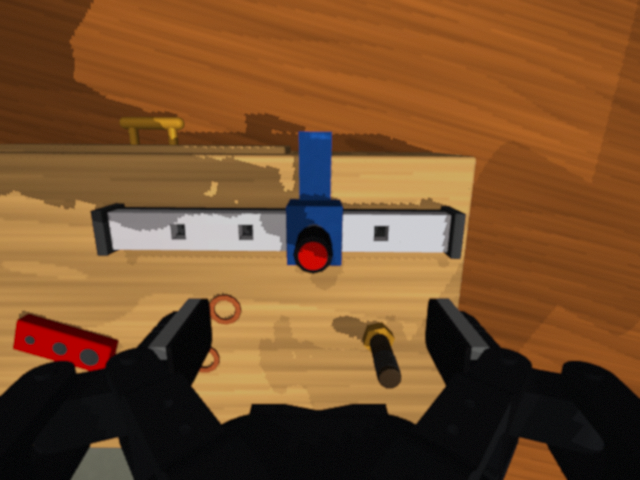

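The wrist view has the knob dot at (313,256), the next hole at (246,232) and the others at (179,231) and (381,233). The bolt is clear of the jaws' path.

```bash
python3 - <<'E'
from h import *
s=r.sense(); R=np.array(s['eef_rot']);t=s['tool_pos']
for n,u,v,h in [('dot',313,256,.19),('next',246,232,.135),('h3',179,231,.135),('h0',381,233,.135)]:
    p=plane('wrist',u,v,h,s); print(n,p.round(4),'tool',(R.T@(p-t)).round(4), np.load('w1.npy')[v,u], world('wrist',u,v,np.load('w1.npy')[v,u],s).round(4))
E
```

```text
dot [ 0.5943 -0.048   0.19  ] tool [ 0.0027 -0.0027  0.0602] 0.2117459 [ 0.5935 -0.0482  0.1925]
next [ 0.6061 -0.0973  0.135 ] tool [ 0.0034 -0.0531  0.1155] 0.27957478 [ 0.6095 -0.099   0.1231]
h3 [ 0.6178 -0.1456  0.135 ] tool [ 0.004  -0.1028  0.1157] 0.28002256 [ 0.622  -0.1497  0.1227]
h0 [ 5.816e-01 -3.000e-04  1.350e-01] tool [0.0028 0.047  0.115 ] 0.28117976 [0.5843 0.0029 0.1214]
```

carry_out(targets=[0, 0.003, -0.003, 0.02, 0, 0, 0.003, -0.003, 0.05, 0, 0, 0.003, -0.003, 0.08, 0, 0, 0.003, -0.003, 0.093, 0, 0, 0.003, -0.003, 0.093, 0])

```text
time: 7.0
tool_pos: [0.5936, -0.0492, 0.1569]
eef_rot: [[-0.969, -0.249, -0.004], [-0.249, 0.969, -0.006], [0.005, -0.005, -1.0]]
wrist_force: [-0.7, -0.0, 0.3]
finger_gap: 0.0856
```

carry_out(targets=[0, 0, 0, 0, 0])

```text
time: 7.12
tool_pos: [0.5942, -0.0496, 0.1581]
eef_rot: [[-0.969, -0.249, -0.002], [-0.249, 0.969, -0.006], [0.003, -0.005, -1.0]]
wrist_force: [0.1, 0.6, 0.3]
finger_gap: 0.0854
```

carry_out(targets=[120, 0, 0.0015, 0.001, 0, 160, 0, 0.0015, 0.001, 0, 200, 0, 0.0015, 0.001, 0, 255, 0, 0.0015, 0.001, 0, 255, 0, 0.0015, 0.001, 0])

```text
time: 7.75
tool_pos: [0.5939, -0.0482, 0.1575]
eef_rot: [[-0.969, -0.249, -0.001], [-0.249, 0.969, -0.006], [0.003, -0.006, -1.0]]
wrist_force: [-0.9, -0.5, 5.8]
finger_gap: 0.0222
```

carry_out(targets=[255, 0, 0, 0, 0, 255, 0, 0, 0, 0, 255, 0, 0, 0, 0])

```text
time: 8.12
tool_pos: [0.5939, -0.0482, 0.1576]
eef_rot: [[-0.969, -0.249, -0.001], [-0.249, 0.969, -0.006], [0.003, -0.006, -1.0]]
wrist_force: [-1.1, 1.0, 3.0]
finger_gap: 0.0226
```

carry_out(targets=[255, 0, 0, -0.004, 0, 255, 0, 0, -0.008, 0, 255, 0, 0, -0.011, 0, 255, 0, 0, -0.011, 0])

```text
time: 8.62
tool_pos: [0.5938, -0.0481, 0.1684]
eef_rot: [[-0.969, -0.249, -0.002], [-0.249, 0.969, -0.006], [0.003, -0.005, -1.0]]
wrist_force: [1.6, -0.8, -8.2]
finger_gap: 0.0224
```

The wrist reads 8 N down, which matches the spring lifted about 11 mm, so the pin is clear. Now I slide the section.

carry_out(targets=[255, 0, -0.01, 0, 0, 255, 0, -0.02, 0, 0, 255, 0, -0.03, 0, 0, 255, 0, -0.04, 0, 0, 255, 0, -0.047, 0, 0])

```text
time: 9.25
tool_pos: [0.6055, -0.0945, 0.1685]
eef_rot: [[-0.969, -0.248, -0.002], [-0.248, 0.969, -0.006], [0.004, -0.005, -1.0]]
wrist_force: [1.1, 1.8, -8.3]
finger_gap: 0.0222
```

```bash
python3 - <<'E'
from h import *
s,im,d=grab('top'); save('top4.png',im[240:360,270:450].repeat(4,0).repeat(4,1)); print(s['tool_pos'],s['wrist_force'],s['finger_gap'])
E
```

```text
[ 0.60548026 -0.0945064   0.16846535] [ 1.14870299  1.79847322 -8.33192914] 0.022157894861643795
```

View pics/top4.png

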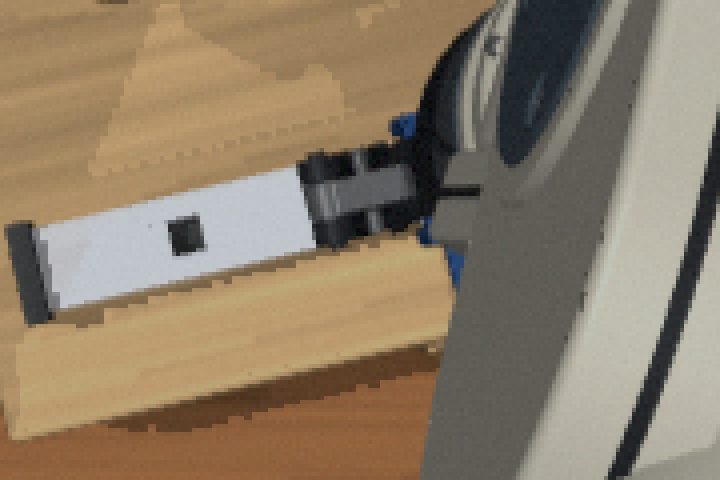

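The arm hides the knob, but the blue section has moved with the gripper and the start hole is covered. It has travelled 47.9 mm. I'll go 2 mm further, then lower.

carry_out(targets=[255, 0, -0.002, 0, 0, 255, 0, -0.002, 0, 0, 255, 0, -0.002, 0.003, 0, 255, 0, -0.002, 0.005, 0, 255, 0, -0.002, 0.007, 0])

```text
time: 9.93
tool_pos: [0.6062, -0.0972, 0.1615]
eef_rot: [[-0.969, -0.248, -0.002], [-0.248, 0.969, -0.007], [0.004, -0.006, -1.0]]
wrist_force: [0.3, -1.9, -6.6]
finger_gap: 0.0225
```

carry_out(targets=[255, 0, 0, 0.002, 0, 255, 0, 0, 0.004, 0, 255, 0, 0, 0.005, 0, 255, 0, 0, 0.005, 0])

```text
time: 10.42
tool_pos: [0.6063, -0.0972, 0.1576]
eef_rot: [[-0.969, -0.248, -0.001], [-0.248, 0.969, -0.007], [0.002, -0.007, -1.0]]
wrist_force: [-3.6, -0.3, 5.0]
finger_gap: 0.0223
```

```bash
python3 - <<'E'
from h import *
s,im,d=grab('wrist'); save('w2.png',im); np.save('w2.npy',d); s2,im,d=grab('scene'); save('s2.png',im[130:430,50:410].repeat(2,0).repeat(2,1)); print(s['tool_pos'],s['wrist_force'],s['finger_gap'])
E
```

```text
[ 0.60634243 -0.09721442  0.1575809 ] [-3.63733139 -0.32746353  4.98708702] 0.02232523488669476
```

View pics/w2.png

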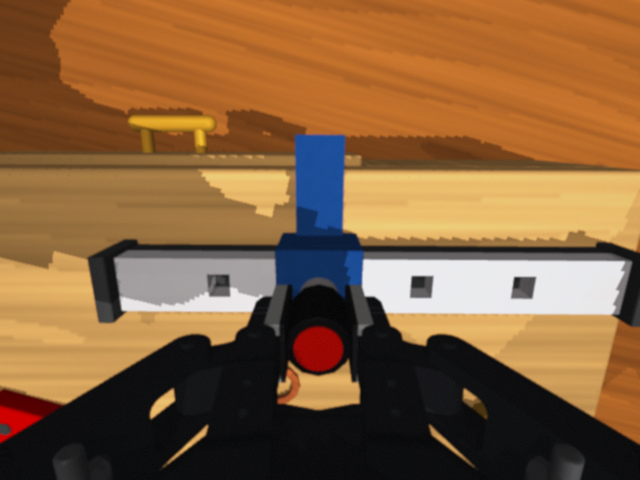

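View pics/s2.png

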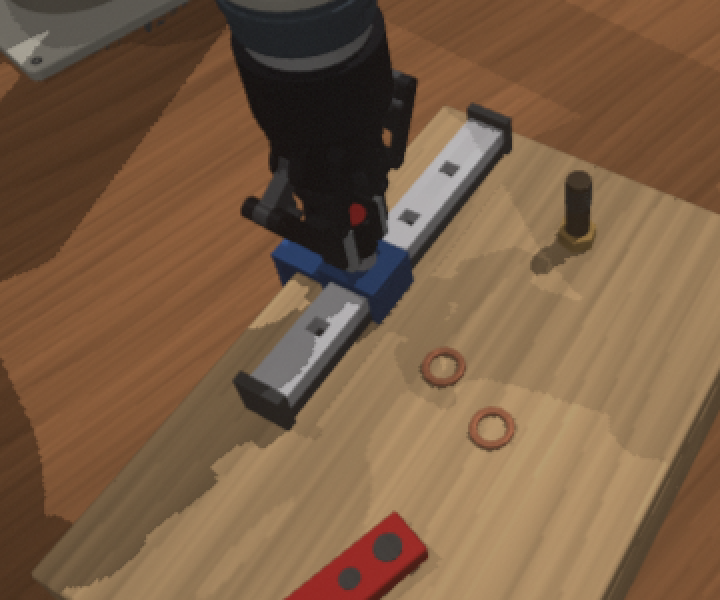

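The wrist view shows the section between the third and fourth holes from the rail's left end. The tongue (297–345, 135) stands in front of the panel and the knob is between the pads with its dot at (318,349). In the scene view the bolt, washers and checker look undisturbed. I'll check the dot's height, then hand in.

```bash
python3 - <<'E'
from h import *
s=r.sense(); d=np.load('w2.npy'); p=world('wrist',318,349,d[349,318],s); print(p, s['time'],s['wrist_force'])
if p[2]<.1945: r.hand_in(); print('handed in')
E
```

```text
[ 0.60600649 -0.09680177  0.19270432] 10.525 [-3.97167262 -0.68018515  5.22979537]
the job is handed in; nothing more can be done
handed in
```

I pushed the drawer shut, moved the tube section one hole to the right and let the pin down into the next hole. I handed the job in at 10.5 s with the gripper still closed on the knob; the hand-in reports no verdict.

- **Drawer:** the push ended against a hard stop at about 21 N, and pictures afterwards showed the drawer flush with the riser.
- **Section travel:** it moved 50.5 mm by the tool pose. The knob's dot reads (0.606, −0.097), against the next hole measured at (0.606, −0.097).
- **Pin:** the tool is back at its pre-lift height of 157.6 mm, with about 5 N of upward reaction from the pin bottoming out. The dot reads 192.7 mm high, and the same camera read 192.5 mm with the pin home at the start. Both are about 2.5 mm above the given 190 mm, which I put down mostly to the camera's roughly 2 mm calibration.
- **Grip:** the fingers stand 22.3 mm apart on the 24 mm knob.
- **Bolt, washers and checker:** they looked undisturbed in the last pictures; I did not measure them. No check failed.

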